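# Fetch the hemmed-in jar onto the banding wheel and restore the ware board

## Robot

A 6-joint arm with a two-finger parallel gripper is mounted at the origin on the work surface. World frame = base frame: x ahead of the robot, y to its left, z up, the work surface at z = 0. Lengths are in m, angles in degrees, forces in N, time in s.
With the tool pointing down it reaches from about 0.4 to 0.825 m from the base axis. Payload 7 kg.
Tool frame: the origin (TCP) lies midway between the tips of the shut fingers; the grasp point (between the pads) lies 19 mm behind it; z points along the fingers, y is the line along which they close (so a half turn about z gives the same grasp; the last joint's range is limited). The gripper opens to 88 mm and grips with 3 to 60 N. Pads are 19 mm wide; open, the fingers measure 130 mm over their backs; the gripper's body (78 mm by 193 mm) begins 47 mm behind the grasp point.
Start: joints at [88.814, 20.546, 0.682, 0, -70.136, -16.507], TCP at [0.205, 0.643, 0.227] pointing down, gripper open.
Joint ranges: [-176.03, 176.03], [-82.01, 121.73], [-58.28, 71.71], [-173.87, 95.51], [-174.79, -0.11], [-173.66, 173.66]. Speed limits (degrees/s): [136.94, 136.94, 172.46, 180, 180, 180].

## Interface

Orientations are given as [roll, pitch, yaw] about the fixed x, y, z axes, in that order (R = Rz(yaw) Ry(pitch) Rx(roll)).
In Python, from plant import ctrl gives the robot as it stands. The module is installed in compiled form; this text tells all that it offers.
- The arm moves only by the tool play_rows, never from a script. Its argument "commands" is a list that holds one entry, the list of rows, each a list of 7 numbers: the turn, a rotation vector about the tool's x, y, z in rad, then the shift along the tool's x, y, z in cm, then the finger opening in cm, from 0 to 8.76. In form: [[[ax, ay, az, x, y, z, grip], ...]]. A call has 1 to 8 rows; each row is the pose to reach, as a shift and turn from the pose commanded when the call began, along the tool's axes at that moment; what a row does not reach only later rows make up. A row lasts 1/12 s, in which the tool goes at most 41.7 mm and 7.16 degrees, less where a joint would pass 70% of its speed; a pose out of reach is approached as far as the arm can. A call with a gripper value outside its range is refused whole. The fingers move at their own pace and stop on an object; the grip force is fixed at half the most. Time passes only in rows, so rows that repeat a pose let the fingers close. It gives the time, the measured TCP pose, the force, the opening and the grip force at its end, in the units of the state.
- ctrl.get_obs(): the state, without advancing time (a new reading comes with each control period).
- ctrl.snapshot(name): name is "side" or "top"; returns a dict with "color" (480x640x3 uint8, red, green, blue), "camera_matrix" (3x3 intrinsics, pixels), "k1" (the pictures are not rectified: a ray, as slopes to the right and down, at radius r is drawn at 1 + k1 r^2 times it, then the intrinsics apply), "origin" and "rotation" of the camera in the world. Camera axes: x right, y down, z forward; pixel columns grow to the right and rows downward; lengths in m; the calibration is good to about 2 mm. A picture is of the moment at which its call begins. There is no depth.
- ctrl.close_job(): hands the job in; it is judged then, once.
Trained networks look in a picture, given as the dict that the camera call returned (one of the last four; its "shot" number tells which), for a name from the list of things; names that differ only in an ending like _2 or _b are one class to them, and where a whole thing is asked for, a point or a joint stands for the part that bears it (a point fixed in the world has none). Each returns a list of dicts, best first, with "conf" (0 to 1); they miss things now and then, are a little off and sometimes report something else, mostly with a low value. They report only what shows in the picture. A call takes as long as a camera call. They do not tell look-alikes from the thing itself.
- ctrl.find_in(picture, name): "bbox" ([left, top, width, height] in pixels, round what is visible of it).
The state is a dict: "clock": time; "joint_pos": joint angles; "qvel": joint speeds; "tau": joint torques, N m; "tool_pos": TCP position; "orientation": TCP orientation; "force": force on the tool from outside, world axes, zero at the start; "moment": the same for the moment, N m; "opening": finger opening in m; "gripper_force": force on a finger pad.
Only numpy, scipy, OpenCV 4.12 (cv2) and the standard library are available. Lean on these libraries where they do the work, as an engineer would, in place of code of your own. Each camera call takes 0.05 s, during which the arm holds its last target. There are 200 camera calls.

## Task

On the plywood ware board the little white jar is hemmed in by three tall vases. First stand all three vases upright on the white plaster slab at the side and only then take the jar and stand it in the middle of the green banding wheel; when it stands there, put each vase back upright on the very spot it came from. Leave the two small green cups on the ware board where they are, and set the pottery down rather than dropping it.

Things in the scene. Friction and masses are not known exactly. Their poses are not given: they have to be found in the camera images.
- wareboard: Fixed plywood board, 250 x 250 x 18 mm thick. Origin at the centre of its underside, z up, x away from the robot at yaw 0 (varies a little). Three flat cork-coloured discs, 68 mm across, on its top at (-40, 0), (20, 80) and (20, -80) mm in its frame are the vases' spots: each vase starts centred on one, which one varies. The jar starts at (30, 0) mm.
- slab: White plaster slab lying flat on the table to one side (left or right varies), fixed, 320 (its x) x 130 (its y) x 25 mm thick. Origin at the centre of its underside, z up. The parking area for the three vases: room for them in a row along its x, about 105 mm apart.
- wheel: Banding wheel (potter's turntable, locked so that it does not turn) on the other side of the ware board, fixed: a green round plate of 170 mm diameter with thin white rings, its top 60 mm above the table, on a short column and a round foot of 130 mm diameter. Origin on its axis at the underside of the foot.
- slab_vase: Tall square vase of beige raw clay, 44 x 44 mm and 125 mm high, straight sides, open at the top (walls 6 mm). Origin at the centre of its underside, z up, x and y square to its sides; sides about parallel to the ware board's at the start. About 0.28 kg.
- blue_vase: Tall round vase, glazed dark blue, 125 mm high: straight 44 mm diameter up to 108 mm, then a narrower neck. Origin at the centre of its underside, z up. About 0.28 kg.
- red_vase: Tall round terracotta (red-brown) vase with a white band low down, 46 mm in diameter, straight, 125 mm high. Origin at the centre of its underside, z up. About 0.28 kg.
- jar: Low white jar with a yellow band and a closed white lid fast to it: body 54 mm in diameter and 38 mm high, lid to 44 mm, small yellow knob of 12 mm diameter to 52 mm. Origin at the centre of its underside, z up. About 0.16 kg. The vases stand too close around it for a gripper to come down on it.
- cup_left: Small sage-green tumbler, 38 mm across the top and 36 mm high, at about (100, 70) mm on the ware board. To be left alone. Origin at the centre of its underside.
- cup_right: Its twin, at about (100, -70) mm on the ware board. To be left alone. Origin at the centre of its underside.
Not all that is in view belongs to the job. What is shaped like the slab_vase but turquoise or yellow is not meant.

How it is judged (in metres and radians):
On the way, in this order (a step that is already met when the one before it is completed fails the run):
1. all three vases stand upright and released on the plaster slab, the jar still in its place (x of slab_vase in the frame of slab between -0.155 and 0.155 m and y of slab_vase in the frame of slab between -0.06 and 0.06 m and z of slab_vase in the frame of slab between 0.02 and 0.03 m and contact force between the fingers and slab_vase below 0.3 N and angle between each of slab_vase, blue_vase, red_vase's own z axis and vertical below 0.1 rad and linear speed of each of slab_vase, blue_vase, red_vase below 0.02 m/s and x of blue_vase in the frame of slab between -0.155 and 0.155 m and y of blue_vase in the frame of slab between -0.06 and 0.06 m and z of blue_vase in the frame of slab between 0.02 and 0.03 m and contact force between the fingers and blue_vase below 0.3 N and x of red_vase in the frame of slab between -0.155 and 0.155 m and y of red_vase in the frame of slab between -0.06 and 0.06 m and z of red_vase in the frame of slab between 0.02 and 0.03 m and contact force between the fingers and red_vase below 0.3 N and distance of jar from where it was at the start of the episode below 0.02 m), for 0.2 s.
2. the jar stands released in the middle of the banding wheel, the three vases still on the slab (horizontal distance between jar and wheel below 0.015 m and z of jar in the frame of wheel between 0.055 and 0.065 m and contact force between the fingers and jar below 0.3 N and angle between each of jar, slab_vase, blue_vase, red_vase's own z axis and vertical below 0.1 rad and linear speed of each of jar, slab_vase, blue_vase, red_vase below 0.02 m/s and x of slab_vase in the frame of slab between -0.155 and 0.155 m and y of slab_vase in the frame of slab between -0.06 and 0.06 m and z of slab_vase in the frame of slab between 0.02 and 0.03 m and contact force between the fingers and slab_vase below 0.3 N and x of blue_vase in the frame of slab between -0.155 and 0.155 m and y of blue_vase in the frame of slab between -0.06 and 0.06 m and z of blue_vase in the frame of slab between 0.02 and 0.03 m and contact force between the fingers and blue_vase below 0.3 N and x of red_vase in the frame of slab between -0.155 and 0.155 m and y of red_vase in the frame of slab between -0.06 and 0.06 m and z of red_vase in the frame of slab between 0.02 and 0.03 m and contact force between the fingers and red_vase below 0.3 N), for 0.2 s.
At the end, for the whole second after the job is handed in: The jar stands upright on the banding wheel with its centre within 15 mm of the wheel's axis; each vase stands upright within 15 mm of where it stood at the start; both cups are within 20 mm of their starting places; all is released and at rest (horizontal distance between jar and wheel below 0.015 m and z of jar in the frame of wheel between 0.055 and 0.065 m and contact force between the fingers and jar below 0.3 N and angle between each of jar, slab_vase, blue_vase, red_vase's own z axis and vertical below 0.1 rad and linear speed of each of jar, slab_vase, blue_vase, red_vase below 0.02 m/s and distance of each of slab_vase, blue_vase, red_vase from where it was at the start of the episode below 0.015 m and contact force between the fingers and slab_vase below 0.3 N and contact force between the fingers and blue_vase below 0.3 N and contact force between the fingers and red_vase below 0.3 N and distance of each of cup_left, cup_right from where it was at the start of the episode below 0.02 m); the robot touches nothing.
It fails at once if a vase or the jar is tipped over (more than 45 degrees) (angle between any of slab_vase, blue_vase, red_vase, jar's own z axis and vertical above 0.8 rad).
It fails at once if a cup is pushed away or lifted (more than 25 mm) (distance of any of cup_left, cup_right from where it was at the start of the episode above 0.025 m).
It fails at once if a vase or the jar is dropped (out of the fingers it falls faster than 0.6 m/s, as after a fall of some 20 mm) ((contact force between the fingers and slab_vase below 0.05 N and linear speed of slab_vase above 0.6 m/s) or (contact force between the fingers and blue_vase below 0.05 N and linear speed of blue_vase above 0.6 m/s) or (contact force between the fingers and red_vase below 0.05 N and linear speed of red_vase above 0.6 m/s) or (contact force between the fingers and jar below 0.05 N and linear speed of jar above 0.6 m/s)).
It also fails if it takes over 147 s, if anything falls off the work surface, if the arm or the gripper's body presses on something with over 40 N, if the wrist force passes 120 N, or if a joint passes its speed limit or range.

## Working session

There is one attempt and no reset: what is moved stays moved. The work goes in short steps, Python scripts to look and compute and a tool call to move; the robot and the scene stay as the last step left them, time stands still between calls to the robot, and variables do not carry over. Pictures are saved under pics/ and viewed, at most 14 in all, crops included, and the job is handed in when it is done.

Besides the shell and the picture viewer there is one more tool, called after "Request:" as name([rows], argument=value, ...), one row to a line, values as JSON. play_rows: Moves the arm, as the interface text tells. Its arguments: {"type":"object","properties":{"commands":{"type":"array","items":{"type":"array","items":{"type":"array","items":{"type":"number"}}}}},"required":["commands"]}

```bash
mkdir -p pics
cat > h.py <<'E'
import numpy as np, cv2
from plant import ctrl
def ray(s,u,v):
    K=np.array(s["camera_matrix"]);k=s["k1"]
    d=np.array([(u-K[0,2])/K[0,0],(v-K[1,2])/K[1,1]]);x=d.copy()
    for _ in range(30): x=d/(1+k*(x@x))
    return np.array(s["origin"]),np.array(s["rotation"])@np.array([x[0],x[1],1])
def onz(s,u,v,z):
    o,d=ray(s,u,v);return o+d*(z-o[2])/d[2]
def proj(s,p):
    c=np.array(s["rotation"]).T@(np.array(p)-np.array(s["origin"]));x=c[:2]/c[2];x=x*(1+s["k1"]*(x@x))
    K=np.array(s["camera_matrix"]);return np.array([K[0,0]*x[0]+K[0,2],K[1,1]*x[1]+K[1,2]])
def save(s,n): cv2.imwrite("pics/"+n,s["color"][:,:,::-1])
E
python3 - <<'E'
from h import *
np.set_printoptions(precision=3,suppress=True)
print(ctrl.get_obs())
for n in ["side","top"]:
    s=ctrl.snapshot(n);save(s,n+"0.png")
    print(n,s["camera_matrix"],s["k1"],s["origin"],s["rotation"])
    for w in "wareboard slab wheel slab_vase blue_vase red_vase jar cup_left cup_right".split():
        print(w,[(np.round(r["bbox"],1).tolist(),round(r["conf"],2)) for r in ctrl.find_in(s,w)])
E
```

```text
{'clock': 0.0, 'joint_pos': array([ 88.814,  20.59 ,   0.636,  -0.019, -70.136, -16.506]), 'qvel': array([-0.031, -0.073,  0.01 , -0.166,  0.021, -0.048]), 'tau': array([  0.001, -58.271,  29.304,   6.997,   0.007,  -0.   ]), 'tool_pos': array([0.205, 0.643, 0.226]), 'orientation': array([179.908,  -0.008, -17.699]), 'force': array([-0.563, -0.318,  0.452]), 'moment': array([ 0.023, -0.016,  0.026]), 'gripper_force': 0.0, 'opening': 0.08788449479115344}
side [[534.307   0.    322.129]
 [  0.    534.307 241.404]
 [  0.      0.      1.   ]] -0.09958911416375688 [0.217 0.657 0.869] [-137.651   -0.679 -152.237]
wareboard [([231.4, 194.9, 161.3, 120.7], 0.77), ([322.1, 200.6, 24.1, 59.6], 0.65)]
slab [([342.4, 158.0, 148.0, 85.9], 0.92)]
wheel [([234.8, 317.5, 98.3, 87.7], 0.83)]
slab_vase [([269.1, 208.8, 34.3, 66.0], 0.69), ([209.4, 253.2, 36.4, 63.9], 0.64), ([163.7, 289.5, 48.0, 60.1], 0.58), ([232.4, 191.9, 159.8, 124.3], 0.3)]
blue_vase [([317.7, 168.4, 19.8, 52.4], 0.83)]
red_vase [([321.6, 200.7, 23.1, 58.8], 0.76)]
jar [([300.0, 218.2, 18.6, 30.4], 0.85)]
cup_left [([247.9, 229.0, 20.1, 23.8], 0.67)]
cup_right [([289.1, 187.1, 19.3, 21.4], 0.6), ([250.2, 228.9, 18.4, 25.2], 0.24)]
top [[537.535   0.    318.712]
 [  0.    537.535 242.437]
 [  0.      0.      1.   ]] -0.045824960408682065 [ 0.4   -0.015  0.882] [-168.104   -0.088  -80.649]
wareboard [([247.6, 159.2, 181.7, 183.6], 0.62)]
slab [([327.1, 207.5, 34.4, 36.8], 0.67), ([417.4, 245.8, 114.8, 222.0], 0.57)]
wheel [([86.1, 217.3, 113.3, 106.4], 0.75)]
slab_vase [([193.1, 145.5, 45.9, 58.7], 0.76), ([131.9, 115.6, 57.4, 63.1], 0.66), ([274.1, 184.9, 37.6, 51.3], 0.64)]
blue_vase [([377.5, 214.6, 38.7, 42.7], 0.82)]
red_vase [([317.7, 239.3, 36.5, 42.9], 0.79)]
jar [([327.5, 205.2, 32.8, 38.7], 0.8)]
cup_left [([301.4, 164.0, 19.3, 25.4], 0.59)]
cup_right [([391.2, 183.4, 22.9, 26.5], 0.68)]
```

Run:
```python
s=open('h.py').read()
s=s.replace('import numpy as np, cv2','import numpy as np, cv2\nfrom scipy.spatial.transform import Rotation as Ro').replace('np.array(s["rotation"])','Ro.from_euler("xyz",s["rotation"],degrees=True).as_matrix()')
open('h.py','w').write(s)
```

```text
(no output)
```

View pics/top0.png

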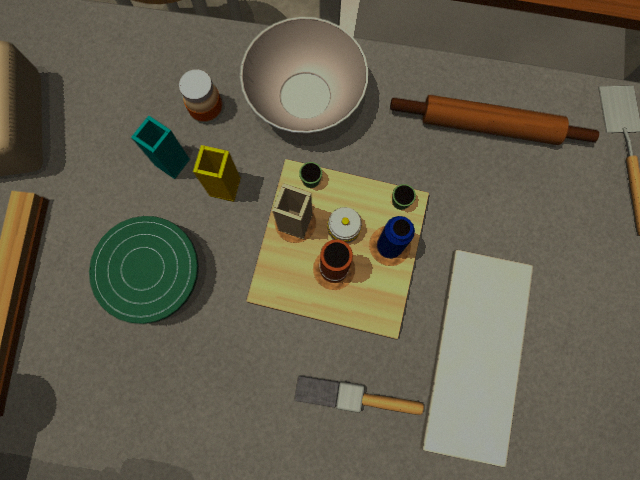

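View pics/side0.png

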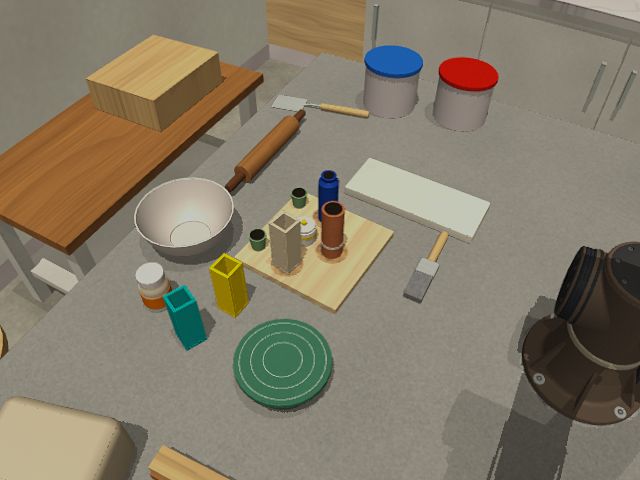

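```bash
cat > m.py <<'E'
from h import *
from scipy.optimize import least_squares
np.set_printoptions(precision=4,suppress=True)
def corners(img,pts):
    g=cv2.cvtColor(img,cv2.COLOR_RGB2GRAY)
    return cv2.cornerSubPix(g,np.array(pts,np.float32).reshape(-1,1,2),(5,5),(-1,-1),(3,50,.01)).reshape(-1,2)
S={n:ctrl.snapshot(n) for n in("top","side")}
def rect(P,w,h):
    # fit pose x,y,yaw to points P (unordered around)
    P=P[:,:2];c=P.mean(0)
    best=None
    for k in range(8):
        y0=k*np.pi/4
        q=np.array([[w,h],[-w,h],[-w,-h],[w,-h]])/2
        def model(p): 
            a=p[2];R=np.array([[np.cos(a),-np.sin(a)],[np.sin(a),np.cos(a)]]);return q@R.T+p[:2]
        def f(p):
            m=model(p);return np.concatenate([a-m[np.argmin(((m-a)**2).sum(1))] for a in P])
        r=least_squares(f,[*c,y0])
        if best is None or r.cost<best.cost-1e-9: best=r
    return best.x[:2],np.degrees(best.x[2]),np.sqrt(best.cost*2/len(P))
if __name__=="__main__":
  for n,b,s in (("top",[(287,160),(429,192),(399,336),(248,302)],[(454,251),(532,265),(505,466),(424,450)]),("side",[(393,235),(336,310),(236,257)],[(372,160),(490,206),(470,239),(346,190)])):
    I=S[n]
    cb=corners(I["color"],b);cs=corners(I["color"],s)
    print(n,cb-np.array(b),cs-np.array(s))
    print("board",rect(np.array([onz(I,*p,.018) for p in cb]),.25,.25))
    print("slab",rect(np.array([onz(I,*p,.025) for p in cs]),.32,.13))
    hsv=cv2.cvtColor(I["color"],cv2.COLOR_RGB2HSV)
    m=cv2.inRange(hsv,(60,90,30),(85,255,255))
    nn,l,st,ce=cv2.connectedComponentsWithStats(m);
    for k in range(1,nn):
        if st[k,4]>1500:
            c,_=cv2.findContours((l==k).astype(np.uint8),0,1);h=cv2.convexHull(max(c,key=len)).reshape(-1,2)
            P=np.array([onz(I,*p,.06)[:2] for p in h]);
            r=least_squares(lambda p:np.hypot(*(P-p[:2]).T)-p[2],[*P.mean(0),.085],loss="soft_l1",f_scale=.002)
            print("wheel",r.x)
E
python3 m.py
```

```text
top [[-2.0517 -1.3841]
 [-0.3641  1.0315]
 [-1.8123  2.2738]
 [-1.6713 -1.4382]] [[ 1.3676 -1.316 ]
 [ 0.1025  0.2639]
 [-0.429   0.5047]
 [-1.6531 -0.886 ]]
board (array([ 0.5797, -0.0208]), np.float64(-4.605764146805987), np.float64(0.001255344806655436))
slab (array([ 0.4417, -0.265 ]), np.float64(-2.5594114640814145), np.float64(0.0024154336210325403))
wheel [0.4855 0.275  0.0844]
side [[ 0.6742 -3.5188]
 [-1.2137  0.672 ]
 [ 0.      0.    ]] [[-2.6277 -2.9593]
 [ 0.1615 -3.1161]
 [ 1.5017 -1.5401]
 [ 0.      0.    ]]
board (array([ 0.5767, -0.0213]), np.float64(-4.61854351727561), np.float64(0.003034465605001826))
slab (array([ 0.4382, -0.263 ]), np.float64(-1.9207150068157473), np.float64(0.005620256127220702))
wheel [0.4834 0.2763 0.0847]
```

```bash
cat >> h.py <<'E'
B=np.array([.578,-.021]);BY=-4.6;SL=np.array([.440,-.264]);SY=-2.3;WH=np.array([.4845,.2757])
def fr(o,yaw,x,y):
    a=np.radians(yaw);return o+np.array([np.cos(a)*x-np.sin(a)*y,np.sin(a)*x+np.cos(a)*y])
SP=dict(slab_vase=fr(B,BY,.02,.08),blue_vase=fr(B,BY,.02,-.08),red_vase=fr(B,BY,-.04,0),jar=fr(B,BY,.03,0))
def shift(*targets):
    o=ctrl.get_obs();R=Ro.from_euler("xyz",o["orientation"],degrees=True)
    print("now",np.round(o["tool_pos"],4),np.round(o["orientation"],2),"t",round(o["clock"],2))
    for t in targets: print(np.round(t,3),"->",np.round(100*R.inv().apply(np.array(t)-o["tool_pos"]),2))
E
python3 - <<'E'
from h import *
print(SP)
out=[]
for n,c in (("top",(240,150,200,150)),("side",(220,150,200,150))):
    s=ctrl.snapshot(n);im=cv2.resize(s["color"][:,:,::-1],None,fx=4,fy=4,interpolation=2)
    def poly(P,col): cv2.polylines(im,[np.array([(proj(s,p)+.5)*4 for p in P]).astype(np.int32)],True,col,1)
    t=np.linspace(0,6.28,40)
    for k,r,h in (("blue_vase",.015,.125),("blue_vase",.022,.108),("red_vase",.023,.125),("red_vase",.023,0),("blue_vase",.022,0),("jar",.027,.038)):
        poly([(*(SP[k]+r*np.array([np.cos(a),np.sin(a)])),.018+h) for a in t],(0,255,0))
    for h in (0,.125): poly([(*fr(SP["slab_vase"],BY,x,y),.018+h) for x,y in((.022,.022),(-.022,.022),(-.022,-.022),(.022,-.022))],(255,0,255))
    poly([(*fr(B,BY,x,y),.018) for x,y in((.125,.125),(-.125,.125),(-.125,-.125),(.125,-.125))],(0,0,255))
    x,y,w,h=c;out.append(cv2.resize(im[4*y:4*(y+h),4*x:4*(x+w)],(400,300) if 0 else (800,600),interpolation=3))
    cv2.imwrite(f"pics/crop_{n}.png",out[-1])
E
```

```text
{'slab_vase': array([0.60435149, 0.05713833]), 'blue_vase': array([ 0.59151966, -0.10234629]), 'red_vase': array([ 0.53812884, -0.01779204]), 'jar': array([ 0.60790337, -0.02340597])}
```

View pics/crop_top.png

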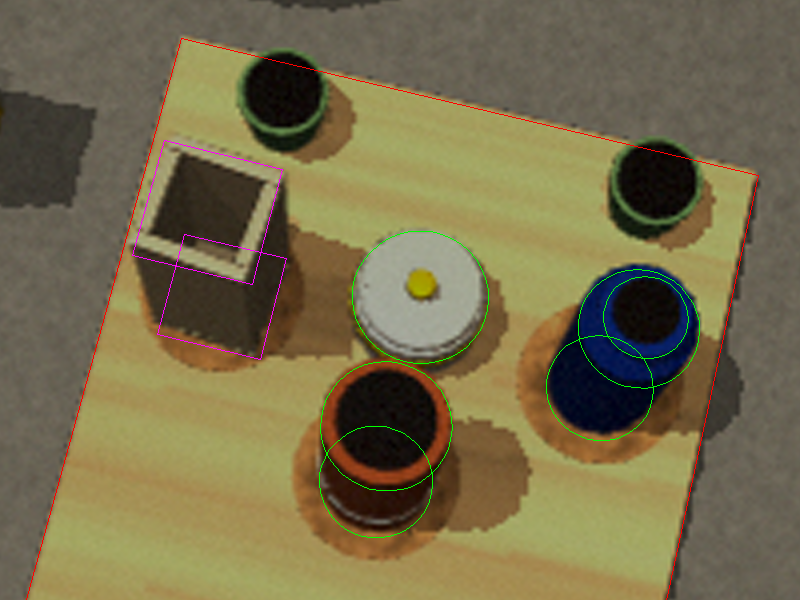

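View pics/crop_side.png

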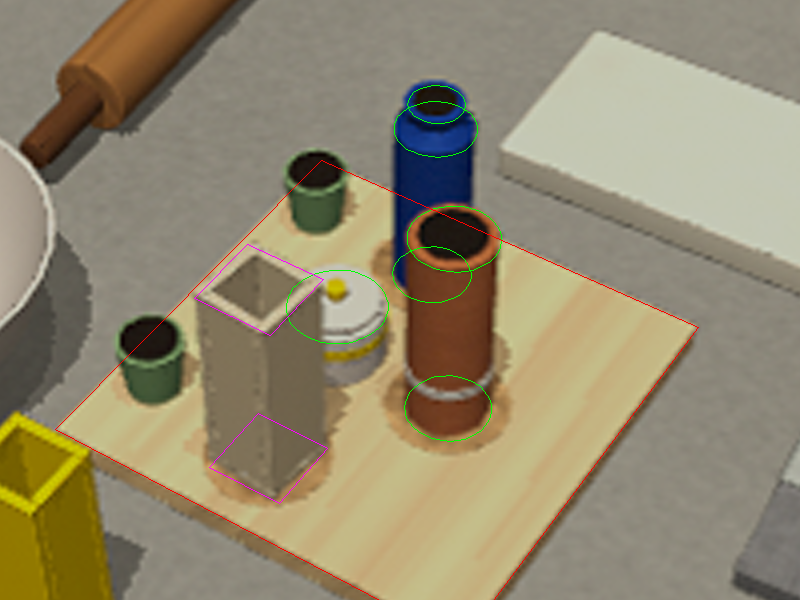

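Top crop: predicted rims and bases match the beige square vase (crop 210,210), the red vase (385,425), the blue vase (640,325) and the jar (420,295) to within about 2 mm; the side crop agrees. Candidates for slab_vase in the top picture are beige (294,210), turquoise (160,147) and yellow (217,172). I choose the beige one standing on the board.

```bash
python3 -c "
from h import *
shift((.40,.27,.227),(*SP['blue_vase'],.2))"
```

```text
now [0.2051 0.643  0.2266] [180.    -0.   -17.69] t 1.2
[0.4   0.27  0.227] -> [29.9  29.62 -0.04]
[ 0.592 -0.102  0.2  ] -> [59.46 59.27  2.66]
```

Request:
play_rows([
  [[0,0,-0.2287,22,22,0,6.4],[0,0,-0.2287,22,22,0,6.4],[0,0,-0.2287,22,22,0,6.4],[0,0,-0.2287,22,22,0,6.4],[0,0,-0.2287,22,22,0,6.4],[0,0,-0.2287,22,22,0,6.4],[0,0,-0.2287,22,22,0,6.4],[0,0,-0.2287,22,22,0,6.4]],
])

```text
clock: 1.87
tool_pos: [0.3487, 0.3629, 0.227]
orientation: [-180.0, -0.0, -4.7]
force: [1.1, -0.2, -0.4]
opening: 0.0638
gripper_force: 0.0
```

```bash
python3 -c "
from h import *
shift((*SP['blue_vase'],.2))"
```

```text
now [0.3487 0.3629 0.227 ] [-179.99   -0.     -4.67] t 1.87
[ 0.592 -0.102  0.2  ] -> [27.98 44.39  2.69]
```

Request:
play_rows([
  [[0,0,0,16,25,1,6.4],[0,0,0,16,25,1,6.4],[0,0,0,16,25,1,6.4],[0,0,0,16,25,1,6.4],[0,0,0,16,25,1,6.4],[0,0,0,16,25,1,6.4],[0,0,0,16,25,1,6.4],[0,0,0,16,25,1,6.4]],
])

```text
clock: 2.53
tool_pos: [0.4889, 0.0999, 0.2164]
orientation: [179.9, 0.0, -4.8]
force: [-0.3, 0.8, 0.1]
opening: 0.064
gripper_force: 0.0
```

```bash
python3 -c "
from h import *
shift((*SP['blue_vase'],.2),(*SP['blue_vase'],.092))"
```

```text
now [0.4889 0.0999 0.2164] [179.95   0.    -4.82] t 2.53
[ 0.592 -0.102  0.2  ] -> [11.93 19.29  1.66]
[ 0.592 -0.102  0.092] -> [11.93 19.28 12.46]
```

Request:
play_rows([
  [[0,0,0,2,3.2,0.4,6.4],[0,0,0,4,6.4,0.8,6.4],[0,0,0,6,9.6,1.2,6.4],[0,0,0,8,12.8,1.6,6.4],[0,0,0,10,16,1.6,6.4],[0,0,0,11.9,19.3,1.6,6.4],[0,0,0,11.9,19.3,1.6,6.4],[0,0,0,11.9,19.3,1.6,6.4]],
])

```text
clock: 3.2
tool_pos: [0.5908, -0.0993, 0.1998]
orientation: [180.0, 0.1, -4.8]
force: [-0.9, 0.7, -0.3]
opening: 0.0639
gripper_force: 0.0
```

```bash
python3 -c "
from h import *
shift((*SP['blue_vase'],.092))"
```

```text
now [ 0.5908 -0.0993  0.1998] [ 1.7999e+02  6.0000e-02 -4.8000e+00] t 3.2
[ 0.592 -0.102  0.092] -> [ 0.11  0.3  10.78]
```

Request:
play_rows([
  [[0,0,0,0,0.1,2,6.4],[0,0,0,0.1,0.1,4,6.4],[0,0,0,0.1,0.1,6,6.4],[0,0,0,0.1,0.1,8,6.4],[0,0,0,0.1,0.1,10,6.4],[0,0,0,0.1,0.1,10.8,6.4],[0,0,0,0.1,0.1,10.8,6.4],[0,0,0,0.1,0.1,10.8,6.4]],
])

```text
clock: 3.87
tool_pos: [0.5917, -0.0978, 0.0931]
orientation: [180.0, -0.0, -4.5]
force: [-0.1, -0.6, 0.2]
opening: 0.0639
gripper_force: 0.0
```

```bash
python3 -c "
from h import *
shift((*SP['blue_vase'],.092))"
```

```text
now [ 0.5917 -0.0978  0.0931] [179.98  -0.    -4.53] t 3.87
[ 0.592 -0.102  0.092] -> [0.02 0.45 0.11]
```

Request:
play_rows([
  [[0,0,0,0,0.4,0,6.4],[0,0,0,0,0.4,0,6.4],[0,0,0,0,0.4,0,5],[0,0,0,0,0.4,0,3],[0,0,0,0,0.4,0,3],[0,0,0,0,0.4,0,3],[0,0,0,0,0.4,0,3],[0,0,0,0,0.4,0,3]],
])

```text
clock: 4.53
tool_pos: [0.5913, -0.1025, 0.0929]
orientation: [180.0, -0.0, -4.6]
force: [-1.5, -0.8, 3.8]
opening: 0.0434
gripper_force: 30.0
```

```bash
python3 -c "
from h import *
t=fr(SL,SY,.105,0)
shift((*SP['blue_vase'],.092),(*SP['blue_vase'],.15),(*t,.15),(*t,.102))"
```

```text
now [ 0.5913 -0.1025  0.0929] [ 1.7999e+02 -2.0000e-02 -4.5800e+00] t 4.53
[ 0.592 -0.102  0.092] -> [ 0.02 -0.02  0.09]
[ 0.592 -0.102  0.15 ] -> [ 0.02 -0.02 -5.71]
[ 0.545 -0.268  0.15 ] -> [-3.3  16.89 -5.71]
[ 0.545 -0.268  0.102] -> [-3.3  16.89 -0.91]
```

Request:
play_rows([
  [[0,0,0,0,0,-0.5,3],[0,0,0,0,0,-1.5,3],[0,0,0,0,0,-3,3],[0,0,0,0,0.5,-4,3],[0,0,0,-0.5,2,-4.5,3],[0,0,0,-1,4,-4.5,3],[0,0,0,-1.5,6.5,-4.5,3],[0,0,0,-2,9,-4.5,3]],
])

```text
clock: 5.2
tool_pos: [0.5632, -0.1917, 0.1381]
orientation: [-180.0, -0.0, -4.5]
force: [-0.2, 0.5, -1.7]
opening: 0.0432
gripper_force: 30.0
```

Request:
play_rows([
  [[0,0,0,-0.4,2.5,0,3],[0,0,0,-0.8,4.5,0,3],[0,0,0,-1.1,6.2,0,3],[0,0,0,-1.3,7.3,0,3],[0,0,0,-1.3,7.9,0,3],[0,0,0,-1.3,7.9,0,3],[0,0,0,-1.3,7.9,0,3],[0,0,0,-1.3,7.9,0,3]],
])

```text
clock: 5.87
tool_pos: [0.5449, -0.2676, 0.1375]
orientation: [-180.0, 0.0, -4.6]
force: [0.1, -0.4, -2.7]
opening: 0.0432
gripper_force: 30.0
```

```bash
python3 -c "
from h import *
t=fr(SL,SY,.105,0)
shift((*t,.102)); s=ctrl.snapshot('side');save(s,'s1.png')"
```

```text
now [ 0.5449 -0.2676  0.1375] [-179.99    0.     -4.56] t 5.87
[ 0.545 -0.268  0.102] -> [0.01 0.07 3.55]
```

View pics/s1.png

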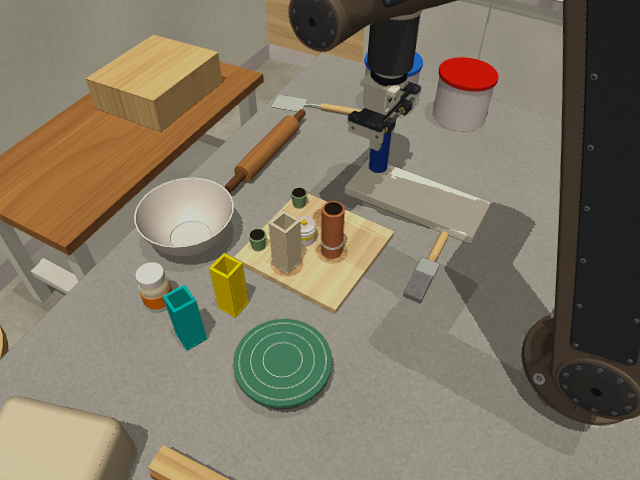

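The blue vase hangs upright in the fingers at (380,155) over the slab's far end; all else is unmoved.

Request:
play_rows([
  [[0,0,0,0,0,1,3],[0,0,0,0,0,2,3],[0,0,0,0,0,2.8,3],[0,0,0,0,0,3.3,3],[0,0,0,0,0,3.6,3],[0,0,0,0,0,3.75,3],[0,0,0,0,0,3.75,3],[0,0,0,0,0,3.75,3]],
])

```text
clock: 6.58
tool_pos: [0.5449, -0.2682, 0.1001]
orientation: [180.0, -0.0, -4.6]
force: [0.3, -0.4, -1.7]
opening: 0.0432
gripper_force: 30.0
```

Request:
play_rows([
  [[0,0,0,0,0,0,5],[0,0,0,0,0,0,6.4],[0,0,0,0,0,0,6.4],[0,0,0,0,0,0,6.4],[0,0,0,0,0,-2,6.4],[0,0,0,0,0,-5,6.4],[0,0,0,0,0,-9,6.4],[0,0,0,0,0,-10,6.4]],
])

```text
clock: 7.25
tool_pos: [0.5473, -0.2694, 0.2066]
orientation: [179.8, -0.5, -4.5]
force: [1.6, 0.5, 1.7]
opening: 0.0639
gripper_force: 0.0
```

```bash
python3 -c "
from h import *
shift((*SP['red_vase'],.2))"
```

```text
now [ 0.5473 -0.2694  0.2066] [179.85  -0.45  -4.53] t 7.25
[ 0.538 -0.018  0.2  ] -> [ -2.91 -25.01   0.57]
```

Request:
play_rows([
  [[0,0,0,-0.4,-3.5,0,6.4],[0,0,0,-0.8,-7,0,6.4],[0,0,0,-1.2,-11,0,6.4],[0,0,0,-1.6,-15,0,6.4],[0,0,0,-2,-19,0,6.4],[0,0,0,-2.4,-22.5,0,6.4],[0,0,0,-2.7,-25,0,6.4],[0,0,0,-2.7,-25,0,6.4]],
])

```text
clock: 7.92
tool_pos: [0.5381, -0.0131, 0.2006]
orientation: [-179.9, -0.1, -4.4]
force: [0.9, 0.3, 0.7]
opening: 0.064
gripper_force: 0.0
```

Request:
play_rows([
  [[0,0,0,0,0,0,6.6],[0,0,0,0,0,0,6.6],[0,0,0,0,0,0,6.6]],
])

```text
clock: 8.17
tool_pos: [0.5378, -0.0176, 0.2001]
orientation: [180.0, -0.0, -4.6]
force: [-0.1, 0.2, 0.5]
opening: 0.0656
gripper_force: 0.0
```

```bash
python3 -c "
from h import *
shift((*SP['red_vase'],.092))
print([(n,[(np.round(r['bbox'],1).tolist(),round(r['conf'],2)) for r in ctrl.find_in(ctrl.snapshot('side'),n)]) for n in ('blue_vase','red_vase')])"
```

```text
now [ 0.5378 -0.0176  0.2001] [180.    -0.    -4.63] t 8.17
[ 0.538 -0.018  0.092] -> [ 0.03  0.02 10.81]
[('blue_vase', [([368.4, 133.0, 21.1, 52.5], 0.93), ([289.6, 185.3, 20.3, 22.0], 0.74)]), ('red_vase', [([318.6, 196.9, 28.3, 59.2], 0.98)])]
```

Request:
play_rows([
  [[0,0,0,0,0,2,6.6],[0,0,0,0,0,4,6.6],[0,0,0,0,0,6,6.6],[0,0,0,0,0,8,6.6],[0,0,0,0,0,10,6.6],[0,0,0,0,0,10.8,6.6],[0,0,0,0,0,10.8,6.6],[0,0,0,0,0,10.8,6.6]],
])

```text
clock: 9.03
tool_pos: [0.5381, -0.0172, 0.0923]
orientation: [180.0, 0.0, -4.6]
force: [0.3, -0.3, 0.7]
opening: 0.0661
gripper_force: 0.0
```

Request:
play_rows([
  [[0,0,0,0,0,0,5.5],[0,0,0,0,0,0,3],[0,0,0,0,0,0,3],[0,0,0,0,0,0,3],[0,0,0,0,0,0,3],[0,0,0,0,0,0,3]],
])

```text
clock: 9.53
tool_pos: [0.5384, -0.0167, 0.0929]
orientation: [-180.0, -0.1, -4.6]
force: [-0.1, -0.0, 6.2]
opening: 0.0457
gripper_force: 29.8
```

```bash
python3 -c "
from h import *
t=fr(SL,SY,.0,0)
shift((*t,.138))"
```

```text
now [ 0.5384 -0.0167  0.0929] [-1.7998e+02 -8.0000e-02 -4.5700e+00] t 9.53
[ 0.44  -0.264  0.138] -> [-7.83 25.43 -4.53]
```

Request:
play_rows([
  [[0,0,0,0,0,-0.5,3],[0,0,0,0,0,-1.5,3],[0,0,0,0,0,-3,3],[0,0,0,-0.1,0.5,-4,3],[0,0,0,-0.6,2,-4.5,3],[0,0,0,-1.2,4,-4.5,3],[0,0,0,-2,6.5,-4.5,3],[0,0,0,-2.9,9.5,-4.5,3]],
])

```text
clock: 10.2
tool_pos: [0.5004, -0.11, 0.1373]
orientation: [-180.0, -0.0, -4.5]
force: [0.2, -0.2, -3.1]
opening: 0.046
gripper_force: 29.9
```

Request:
play_rows([
  [[0,0,0,-0.9,3,0,3],[0,0,0,-1.8,6,0,3],[0,0,0,-2.8,9,0,3],[0,0,0,-3.7,12,0,3],[0,0,0,-4.3,14,0,3],[0,0,0,-4.8,15.4,0,3],[0,0,0,-4.9,15.9,0,3],[0,0,0,-4.9,15.9,0,3]],
])

```text
clock: 10.87
tool_pos: [0.4384, -0.265, 0.1371]
orientation: [-180.0, 0.0, -4.7]
force: [-0.1, -0.6, -4.4]
opening: 0.0456
gripper_force: 29.9
```

Request:
play_rows([
  [[0,0,0,0,0,0,3],[0,0,0,0,0,0,3],[0,0,0,0,0,1,3],[0,0,0,0,0,2,3],[0,0,0,0,0,2.5,3],[0,0,0,0,0,3,3],[0,0,0,0,0,3,3],[0,0,0,0,0,3,3]],
])

```text
clock: 11.53
tool_pos: [0.4396, -0.2636, 0.1065]
orientation: [-180.0, 0.1, -4.6]
force: [0.1, -0.6, -3.5]
opening: 0.0455
gripper_force: 29.9
```

```bash
python3 -c "
from h import *
t=fr(SL,SY,.0,0)
shift((*t,.1))"
```

```text
now [ 0.4396 -0.2636  0.1065] [-1.80e+02  7.00e-02 -4.56e+00] t 11.53
[ 0.44  -0.264  0.1  ] -> [0.05 0.03 0.65]
```

Request:
play_rows([
  [[0,0,0,0,0,0.4,3],[0,0,0,0,0,0.7,3],[0,0,0,0,0,0.7,3],[0,0,0,0,0,0.7,3]],
])

```text
clock: 11.87
tool_pos: [0.4397, -0.2638, 0.1001]
orientation: [-180.0, -0.0, -4.6]
force: [-0.2, -0.8, -3.1]
opening: 0.0455
gripper_force: 29.9
```

Request:
play_rows([
  [[0,0,0,0,0,0,5],[0,0,0,0,0,0,6.6],[0,0,0,0,0,0,6.6],[0,0,0,0,0,0,6.6],[0,0,0,0,0,-2,6.6],[0,0,0,0,0,-5,6.6],[0,0,0,0,0,-8,6.6],[0,0,0,0,0,-10,6.6]],
])

```text
clock: 12.53
tool_pos: [0.4406, -0.2642, 0.2031]
orientation: [179.9, -0.2, -4.6]
force: [1.4, -0.8, -0.4]
opening: 0.0658
gripper_force: 0.0
```

```bash
python3 -c "
from h import *
shift((*SP['slab_vase'],.2))"
```

```text
now [ 0.4406 -0.2642  0.2031] [ 1.7994e+02 -1.6000e-01 -4.5600e+00] t 12.53
[0.604 0.057 0.2  ] -> [ 13.77 -33.34   0.31]
```

Request:
play_rows([
  [[0,0,0,1.2,-3,0,6.6],[0,0,0,2.6,-6.5,0,6.6],[0,0,0,4,-10,0,6.6],[0,0,0,5.4,-13.5,0,6.6],[0,0,0,6.8,-17,0,6.6],[0,0,0,8.2,-20.5,0,6.6],[0,0,0,9.6,-24,0,6.6],[0,0,0,11,-27,0,6.6]],
])

```text
clock: 13.2
tool_pos: [0.5717, -0.0012, 0.2005]
orientation: [-180.0, -0.0, -4.5]
force: [0.1, -0.0, -0.5]
opening: 0.0659
gripper_force: 0.0
```

Request:
play_rows([
  [[0,0,0,1,-2.5,0,6.6],[0,0,0,2,-4.6,0,6.6],[0,0,0,2.8,-6,0,6.6],[0,0,0,2.8,-6.3,0,6.6],[0,0,0,2.8,-6.3,0,6.6],[0,0,0,2.8,-6.3,0,6.6],[0,0,0,2.8,-6.3,0,6.6]],
])

```text
clock: 13.78
tool_pos: [0.6035, 0.0562, 0.2002]
orientation: [180.0, 0.0, -4.6]
force: [0.6, 0.3, -0.2]
opening: 0.0658
gripper_force: 0.0
```

```bash
python3 -c "
from h import *
shift((*SP['slab_vase'],.092))
s=ctrl.snapshot('side');save(s,'s2.png')"
```

```text
now [0.6035 0.0562 0.2002] [180.     0.    -4.64] t 13.78
[0.604 0.057 0.092] -> [ 0.08 -0.1  10.82]
```

View pics/s2.png

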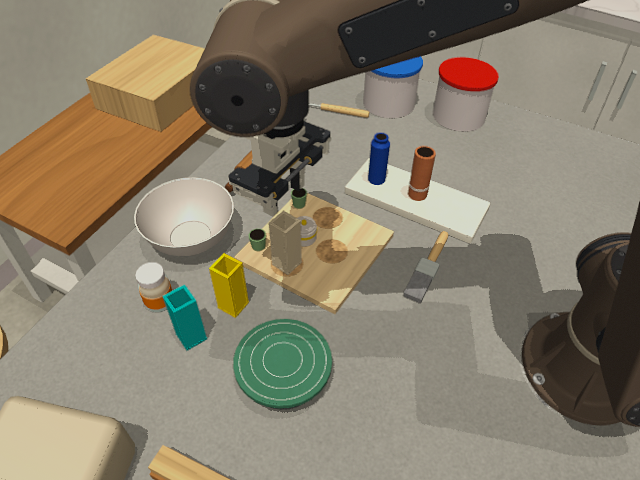

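The blue vase (379,160) and the red vase (422,173) stand upright on the slab, and the gripper is above the beige vase (287,240).

Request:
play_rows([
  [[0,0,0,0.1,-0.1,2,6.6],[0,0,0,0.1,-0.1,4,6.6],[0,0,0,0.1,-0.1,6,6.6],[0,0,0,0.1,-0.1,8,6.6],[0,0,0,0.1,-0.1,10,6.6],[0,0,0,0.1,-0.1,10.8,6.6],[0,0,0,0.1,-0.1,10.8,6.6],[0,0,0,0.1,-0.1,10.8,6.6]],
])

```text
clock: 14.5
tool_pos: [0.6052, 0.0575, 0.0926]
orientation: [180.0, -0.0, -4.6]
force: [0.2, -0.4, -0.5]
opening: 0.0661
gripper_force: 0.0
```

Request:
play_rows([
  [[0,0,0,0,0,0,5.5],[0,0,0,0,0,0,3],[0,0,0,0,0,0,3],[0,0,0,0,0,0,3],[0,0,0,0,0,0,3],[0,0,0,0,0,0,3]],
])

```text
clock: 15.0
tool_pos: [0.6055, 0.0582, 0.0929]
orientation: [-180.0, -0.1, -4.6]
force: [-0.1, -0.3, 5.1]
opening: 0.0455
gripper_force: 28.6
```

Request:
play_rows([
  [[0,0,0,0,0,-0.5,3],[0,0,0,0,0,-1.5,3],[0,0,0,0,0,-3,3],[0,0,0,0,0,-5,3],[0,0,0,0,0,-7,3],[0,0,0,0,0,-8,3],[0,0,0,0,0,-8,3],[0,0,0,0,0,-8,3]],
])

```text
clock: 15.67
tool_pos: [0.6048, 0.0582, 0.1721]
orientation: [-180.0, -0.0, -4.6]
force: [-0.7, 1.0, -3.8]
opening: 0.0455
gripper_force: 28.6
```

```bash
python3 -c "
from h import *
t=fr(SL,SY,-.105,0)
shift((*t,.138))"
```

```text
now [0.6048 0.0582 0.1721] [-1.7996e+02 -2.0000e-02 -4.6100e+00] t 15.67
[ 0.335 -0.26   0.138] -> [-24.34  33.86   3.38]
```

Request:
play_rows([
  [[0,0,0,-1,0.7,0,3],[0,0,0,-3,2,0,3],[0,0,0,-6,4,0,3],[0,0,0,-9,6,0,3],[0,0,0,-12,8,0,3],[0,0,0,-15,10,0,3],[0,0,0,-18,12,0,3],[0,0,0,-20,14.5,0,3]],
])

```text
clock: 16.33
tool_pos: [0.3897, -0.0714, 0.1704]
orientation: [180.0, 0.2, -4.6]
force: [0.0, -0.8, -2.2]
opening: 0.0454
gripper_force: 28.6
```

Request:
play_rows([
  [[0,0,0,-1.2,3,0,3],[0,0,0,-2.2,6,0,3],[0,0,0,-3,9,0,3],[0,0,0,-3.8,12,0,3],[0,0,0,-4.2,15,0,3],[0,0,0,-4.3,17.5,0,3],[0,0,0,-4.3,19,0,3],[0,0,0,-4.3,19.4,0,3]],
])

```text
clock: 17.0
tool_pos: [0.3338, -0.2619, 0.1707]
orientation: [-180.0, 0.2, -4.7]
force: [-0.2, -0.5, -4.0]
opening: 0.0455
gripper_force: 28.6
```

Request:
play_rows([
  [[0,0,0,0,0,0,3],[0,0,0,0,0,1,3],[0,0,0,0,0,2.5,3],[0,0,0,0,0,4,3],[0,0,0,0,0,5.5,3],[0,0,0,0,0,6,3],[0,0,0,0,0,6,3],[0,0,0,0,0,6,3]],
])

```text
clock: 17.67
tool_pos: [0.3357, -0.26, 0.1122]
orientation: [180.0, 0.0, -4.5]
force: [-0.4, -0.4, -1.7]
opening: 0.0453
gripper_force: 28.6
```

```bash
python3 -c "
from h import *
t=fr(SL,SY,-.105,0)
shift((*t,.1))
s=ctrl.snapshot('side');save(s,'s3.png')"
```

```text
now [ 0.3357 -0.26    0.1122] [ 1.80e+02  3.00e-02 -4.53e+00] t 17.67
[ 0.335 -0.26   0.1  ] -> [-0.07 -0.01  1.22]
```

View pics/s3.png

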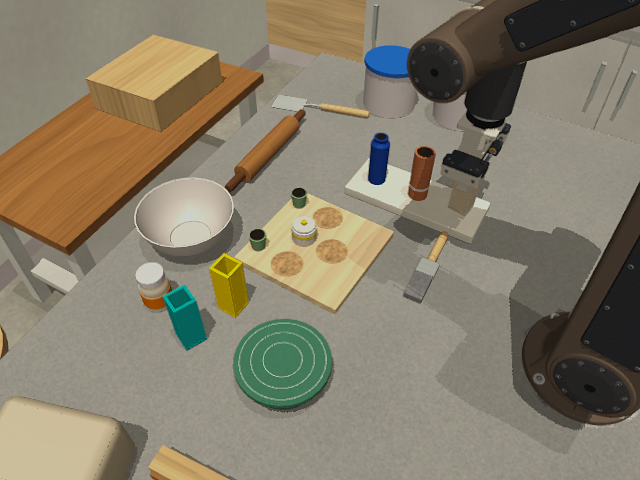

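The slab_vase (463,195) hangs over the slab's near end, red and blue stand, and the jar (304,229) is alone on the board.

Request:
play_rows([
  [[0,0,0,0,0,0.5,3],[0,0,0,0,0,0.9,3],[0,0,0,0,0,1.2,3],[0,0,0,0,0,1.2,3],[0,0,0,0,0,1.2,3]],
])

```text
clock: 18.13
tool_pos: [0.3356, -0.2604, 0.1]
orientation: [-180.0, 0.0, -4.6]
force: [-0.8, -1.0, -3.0]
opening: 0.0456
gripper_force: 28.7
```

Request:
play_rows([
  [[0,0,0,0,0,0,5],[0,0,0,0,0,0,6.6],[0,0,0,0,0,0,6.6],[0,0,0,0,0,0,6.6],[0,0,0,0,0,-2,6.6],[0,0,0,0,0,-5,6.6],[0,0,0,0,0,-8,6.6],[0,0,0,0,0,-10,6.6]],
])

```text
clock: 18.8
tool_pos: [0.3364, -0.2608, 0.2028]
orientation: [179.9, -0.1, -4.6]
force: [1.7, -0.6, -1.1]
opening: 0.0661
gripper_force: 0.0
```

```bash
python3 -c "
from h import *
shift((*SP['jar'],.2))
for n in('side','top'):
    s=ctrl.snapshot(n)
    for w in ('jar','slab_vase','red_vase','blue_vase','wheel'):
        print(w,[(np.round(r['bbox'],1).tolist(),round(r['conf'],2),onz(s,r['bbox'][0]+r['bbox'][2]/2,r['bbox'][1]+r['bbox'][3]/2,.04).round(3)) for r in ctrl.find_in(s,w)])"
```

```text
now [ 0.3364 -0.2608  0.2028] [ 1.7994e+02 -1.4000e-01 -4.5700e+00] t 18.8
[ 0.608 -0.023  0.2  ] -> [ 25.18 -25.83   0.32]
jar [([293.4, 218.2, 24.0, 29.0], 0.75, array([ 0.603, -0.021,  0.04 ])), ([252.2, 229.1, 17.9, 23.2], 0.41, array([0.674, 0.043, 0.04 ]))]
slab_vase [([207.7, 253.3, 41.3, 66.0], 0.94, array([0.666, 0.176, 0.04 ])), ([160.3, 289.7, 48.8, 59.6], 0.71, array([0.693, 0.279, 0.04 ])), ([448.9, 160.8, 34.8, 62.8], 0.62, array([ 0.337, -0.312,  0.04 ]))]
red_vase [([407.1, 142.7, 28.1, 58.7], 0.57, array([ 0.456, -0.329,  0.04 ]))]
blue_vase [([368.2, 132.1, 20.8, 54.3], 0.65, array([ 0.565, -0.324,  0.04 ]))]
wheel [([233.9, 318.1, 98.0, 85.8], 0.59, array([0.489, 0.267, 0.04 ]))]
jar [([326.0, 210.0, 32.8, 33.4], 0.93, array([ 0.606, -0.021,  0.04 ])), ([466.2, 336.3, 57.8, 30.7], 0.73, array([ 0.449, -0.284,  0.04 ]))]
slab_vase [([130.9, 115.8, 59.9, 64.3], 0.75, array([0.691, 0.299, 0.04 ])), ([194.1, 147.2, 45.2, 56.8], 0.62, array([0.658, 0.197, 0.04 ])), ([247.7, 160.6, 179.5, 165.5], 0.28, array([ 0.578, -0.017,  0.04 ]))]
red_vase [([466.3, 336.0, 57.1, 31.8], 0.96, array([ 0.448, -0.284,  0.04 ]))]
blue_vase [([476.8, 263.9, 52.3, 36.3], 0.76, array([ 0.559, -0.286,  0.04 ]))]
wheel [([88.8, 219.0, 109.6, 104.3], 0.89, array([0.483, 0.28 , 0.04 ]))]
```

Request:
play_rows([
  [[0,0,0,2.2,-2.3,0,8.6],[0,0,0,4.8,-5,0,8.6],[0,0,0,7.4,-7.7,0,8.6],[0,0,0,10,-10.4,0,8.6],[0,0,0,12.6,-13,0,8.6],[0,0,0,15.2,-15.7,0,8.6],[0,0,0,17.8,-18.4,0,8.6],[0,0,0,20.1,-20.9,0,8.6]],
])

```text
clock: 20.07
tool_pos: [0.5542, -0.0666, 0.1996]
orientation: [180.0, 0.0, -4.6]
force: [0.3, -1.5, -0.1]
opening: 0.0858
gripper_force: 0.0
```

Request:
play_rows([
  [[0,0,0,2,-2.2,0,8.6],[0,0,0,4,-4,0,8.6],[0,0,0,5,-5,0,8.6],[0,0,0,5,-5,0,8.6],[0,0,0,5,-5,2,8.6],[0,0,0,5,-5,5,8.6],[0,0,0,5,-5,8,8.6],[0,0,0,5,-5,9,8.6]],
])

```text
clock: 20.73
tool_pos: [0.6033, -0.0233, 0.1059]
orientation: [179.9, 0.4, -4.7]
force: [-1.3, -0.8, -1.4]
opening: 0.0859
gripper_force: 0.0
```

```bash
python3 -c "
from h import *
shift((.607,-.0225,.024))"
```

```text
now [ 0.6033 -0.0233  0.1059] [179.94   0.35  -4.67] t 20.73
[ 0.607 -0.022  0.024] -> [ 0.41 -0.12  8.18]
```

Request:
play_rows([
  [[0,0,0,0,0,1,8.6],[0,0,0,0,0,3,8.6],[0,0,0,0,0,4,8.6],[0,0,0,0,0,4,8.6],[0,0,0,0,0,4,8.6],[0,0,0,0,0,4,8.6]],
])

```text
clock: 21.23
tool_pos: [0.6075, -0.0223, 0.0714]
orientation: [-180.0, -0.1, -4.6]
force: [0.2, 0.3, -0.0]
opening: 0.0859
gripper_force: 0.0
```

```bash
python3 -c "
from h import *
shift((.607,-.0225,.024))
s=ctrl.snapshot('side');cv2.imwrite('pics/s4.png',cv2.resize(s['color'][100:280,200:440,::-1],None,fx=3,fy=3))"
```

```text
now [ 0.6075 -0.0223  0.0714] [-1.7999e+02 -1.0000e-01 -4.5800e+00] t 21.23
[ 0.607 -0.022  0.024] -> [-0.05  0.02  4.74]
```

View pics/s4.png

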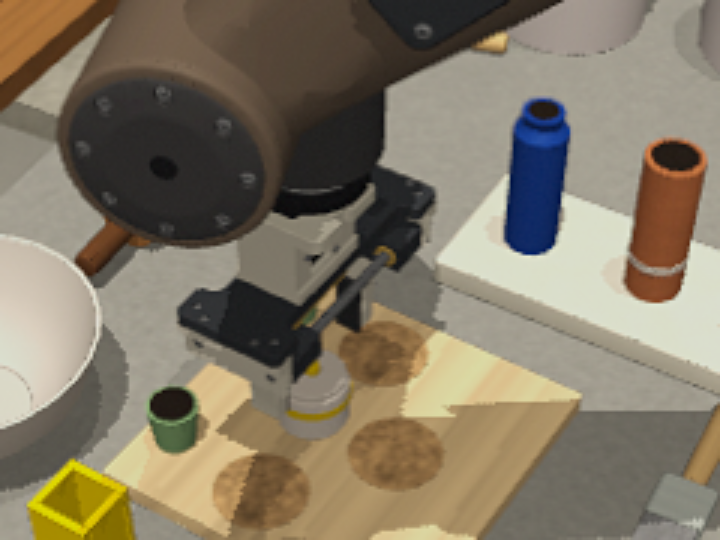

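The fingers straddle the jar (crop 315,400), and the cups are clear.

Request:
play_rows([
  [[0,0,0,0,0,1.5,8.6],[0,0,0,0,0,3,8.6],[0,0,0,0,0,4.2,8.6],[0,0,0,0,0,4.7,8.6],[0,0,0,0,0,4.7,8.6],[0,0,0,0,0,4.7,8.6]],
])

```text
clock: 21.78
tool_pos: [0.6071, -0.0223, 0.0238]
orientation: [-180.0, -0.0, -4.6]
force: [0.8, -0.1, -0.3]
opening: 0.0861
gripper_force: 0.0
```

Request:
play_rows([
  [[0,0,0,0,0,0,6.5],[0,0,0,0,0,0,5.5],[0,0,0,0,0,0,4],[0,0,0,0,0,0,4],[0,0,0,0,0,0,4],[0,0,0,0,0,0,4],[0,0,0,0,0,0,4],[0,0,0,0,0,0,4]],
])

```text
clock: 22.45
tool_pos: [0.6067, -0.0225, 0.0233]
orientation: [180.0, -0.0, -4.6]
force: [-1.1, -0.0, 3.3]
opening: 0.0535
gripper_force: 30.0
```

Request:
play_rows([
  [[0,0,0,0,0,-0.5,4],[0,0,0,0,0,-1.5,4],[0,0,0,0,0,-3,4],[0,0,0,0,0,-5.5,4],[0,0,0,0,0,-8,4],[0,0,0,0,0,-10,4],[0,0,0,0,0,-10,4],[0,0,0,0,0,-10,4]],
])

```text
clock: 23.12
tool_pos: [0.6074, -0.0221, 0.125]
orientation: [-179.9, -0.2, -4.6]
force: [0.3, 0.3, -2.4]
opening: 0.0535
gripper_force: 30.0
```

```bash
python3 -c "
from h import *
shift((*WH,.124))"
```

```text
now [ 0.6074 -0.0221  0.125 ] [-179.93   -0.18   -4.59] t 23.12
[0.484 0.276 0.124] -> [-14.63 -28.7    0.1 ]
```

Request:
play_rows([
  [[0,0,0,-0.8,-1.5,0,4],[0,0,0,-2,-4,0,4],[0,0,0,-3.6,-7,0,4],[0,0,0,-5.1,-10,0,4],[0,0,0,-6.6,-13,0,4],[0,0,0,-8.2,-16,0,4],[0,0,0,-9.7,-19,0,4],[0,0,0,-11.2,-22,0,4]],
])

```text
clock: 23.78
tool_pos: [0.511, 0.2068, 0.1222]
orientation: [179.9, 0.1, -4.6]
force: [0.6, 0.4, -0.8]
opening: 0.0536
gripper_force: 30.0
```

Request:
play_rows([
  [[0,0,0,-1.3,-2.5,0,4],[0,0,0,-2.4,-4.7,0,4],[0,0,0,-3.2,-6.1,0,4],[0,0,0,-3.4,-6.7,0,4],[0,0,0,-3.4,-6.7,0,4],[0,0,0,-3.4,-6.7,2,4],[0,0,0,-3.4,-6.7,4,4],[0,0,0,-3.4,-6.7,4,4]],
])

```text
clock: 24.45
tool_pos: [0.4821, 0.2726, 0.0793]
orientation: [179.7, 0.3, -4.7]
force: [-0.8, -0.5, -1.6]
opening: 0.0536
gripper_force: 30.0
```

Request:
play_rows([
  [[0,0,0,0,0,0,4],[0,0,0,0,0,0,4],[0,0,0,0,0,0,4]],
])

```text
clock: 24.7
tool_pos: [0.4848, 0.2754, 0.0841]
orientation: [-179.9, -0.1, -4.6]
force: [-0.2, 0.6, -1.6]
opening: 0.0536
gripper_force: 30.0
```

```bash
python3 -c "
from h import *
shift((*WH,.066))
s=ctrl.snapshot('side');cv2.imwrite('pics/s5.png',cv2.resize(s['color'][260:440,160:400,::-1],None,fx=3,fy=3))"
```

```text
now [0.4848 0.2754 0.0841] [-1.7995e+02 -6.0000e-02 -4.6100e+00] t 24.7
[0.484 0.276 0.066] -> [-0.03 -0.02  1.81]
```

View pics/s5.png

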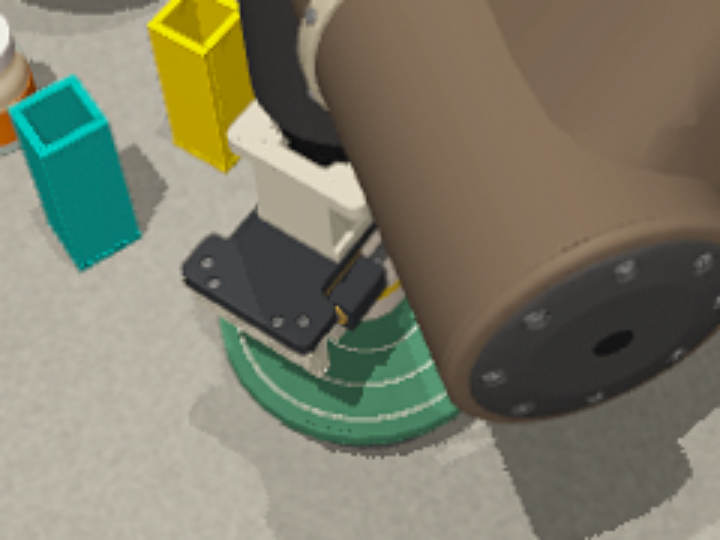

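The jar hangs over the wheel, and the body stays clear of the look-alike vases.

Request:
play_rows([
  [[0,0,0,0,0,0.5,4],[0,0,0,0,0,1,4],[0,0,0,0,0,1.4,4],[0,0,0,0,0,1.7,4],[0,0,0,0,0,1.8,4],[0,0,0,0,0,1.85,4],[0,0,0,0,0,1.85,4],[0,0,0,0,0,1.85,4]],
])

```text
clock: 25.42
tool_pos: [0.4838, 0.2752, 0.0653]
orientation: [180.0, 0.0, -4.6]
force: [-5.5, -2.5, 9.9]
opening: 0.0536
gripper_force: 30.0
```

Request:
play_rows([
  [[0,0,0,0,0,0,6],[0,0,0,0,0,0,7.5],[0,0,0,0,0,0,8.6],[0,0,0,0,0,0,8.6],[0,0,0,0,0,0,8.6],[0,0,0,0,0,-2,8.6],[0,0,0,0,0,-5,8.6],[0,0,0,0,0,-8,8.6]],
])

```text
clock: 26.08
tool_pos: [0.4835, 0.2748, 0.1446]
orientation: [179.9, 0.1, -4.6]
force: [0.7, 1.4, 0.8]
opening: 0.0857
gripper_force: 0.0
```

Request:
play_rows([
  [[0,0,0,0,0.5,-2,6.6],[0,0,0,-0.5,2,-5,6.6],[0,0,0,-2,5,-6,6.6],[0,0,0,-3.3,8.5,-6,6.6],[0,0,0,-4.6,12,-6,6.6],[0,0,0,-6,15.5,-6,6.6],[0,0,0,-7,18,-6,6.6],[0,0,0,-7,18,-6,6.6]],
])

```text
clock: 26.75
tool_pos: [0.3971, 0.098, 0.2046]
orientation: [-180.0, 0.0, -4.7]
force: [-0.6, -0.5, -0.3]
opening: 0.0662
gripper_force: 0.0
```

```bash
python3 -c "
from h import *
shift((.3356,-.2604,.2))
for n in ('top','side'):
    s=ctrl.snapshot(n)
    hsv=cv2.cvtColor(s['color'],cv2.COLOR_RGB2HSV)
    print(n,proj(s,(*WH,.112)),[(np.round(r['bbox'],1).tolist(),round(r['conf'],2)) for r in ctrl.find_in(s,'jar')])
    u,v=proj(s,(*WH,.112)).astype(int)
    cv2.imwrite('pics/j_%s.png'%n,cv2.resize(s['color'][max(v-60,0):v+60,max(u-80,0):u+80,::-1],None,fx=4,fy=4))
    m=cv2.inRange(hsv[v-30:v+30,u-30:u+30],(22,150,120),(35,255,255));k=np.argwhere(m)
    print(k.mean(0)[::-1]+[u-30,v-30],len(k))
"
```

```text
now [0.3971 0.098  0.2046] [-1.7998e+02  3.0000e-02 -4.6900e+00] t 26.75
[ 0.336 -0.26   0.2  ] -> [-3.2  36.22  0.45]
top [130.88629044 263.24317014] []
[nan nan] 0
side [280.42678847 344.01421883] [([267.0, 332.3, 32.1, 41.9], 0.71)]
[280.83928571 355.9375    ] 112<string>:11: RuntimeWarning: Mean of empty slice.
  ret = um.true_divide(
```

View pics/j_top.png

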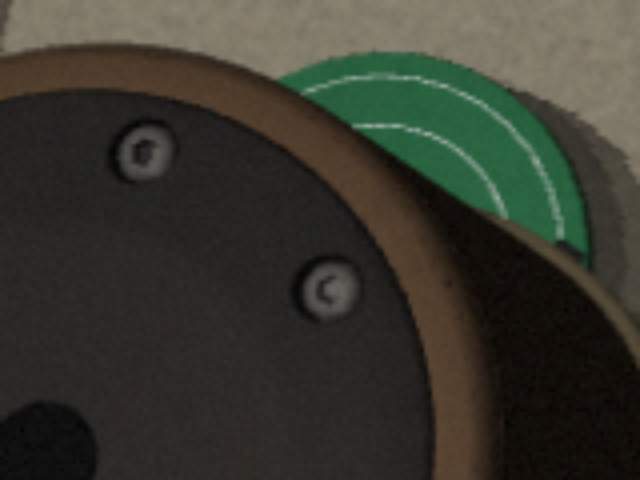

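```bash
python3 -c "
from h import *
s=ctrl.snapshot('side')
t=np.linspace(0,6.28,40)
def pb(c):
    P=np.array([proj(s,(c[0]+r*np.cos(a),c[1]+r*np.sin(a),.06+h)) for r,h in((.027,0),(.027,.038),(.006,.052)) for a in t]);return P.min(0).round(1),P.max(0).round(1)
print(pb(WH),pb(WH+[.01,0]),pb(WH+[0,.01]))
u,v=260,318
im=cv2.resize(s['color'][290:410,200:360,::-1],None,fx=4,fy=4)
for r,h in((.027,0),(.027,.038),(.085,0)):
    cv2.polylines(im,[np.array([(proj(s,(WH[0]+r*np.cos(a),WH[1]+r*np.sin(a),.06+h))+.5-[200,290])*4 for a in t]).astype(np.int32)],True,(0,0,255),1)
cv2.imwrite('pics/j_side2.png',im)
"
```

```text
(array([264.5, 334.6]), array([297.7, 374.2])) (array([259.4, 332.2]), array([292.6, 371.7])) (array([261.3, 339.1]), array([294.8, 378.9]))
```

View pics/j_side2.png

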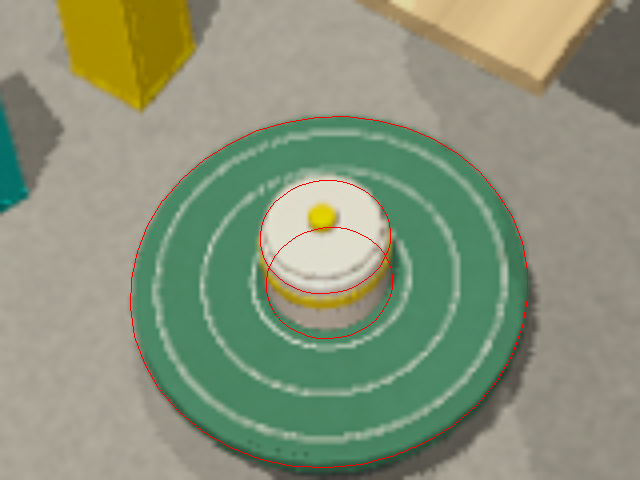

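The jar stands upright near the middle of the inner ring (crop 325,255), within about 5 mm of the axis. Now I return the vases.

Request:
play_rows([
  [[0,0,0,-0.3,3,0.3,6.6],[0,0,0,-0.7,7,0.4,6.6],[0,0,0,-1.1,11,0.4,6.6],[0,0,0,-1.5,15,0.4,6.6],[0,0,0,-1.9,19,0.4,6.6],[0,0,0,-2.3,23,0.4,6.6],[0,0,0,-2.7,27,0.4,6.6],[0,0,0,-3,31,0.4,6.6]],
])

```text
clock: 27.67
tool_pos: [0.3452, -0.2065, 0.2007]
orientation: [180.0, -0.0, -4.5]
force: [1.7, 0.1, 0.2]
opening: 0.0662
gripper_force: 0.0
```

Request:
play_rows([
  [[0,0,0,-0.1,3,0,6.6],[0,0,0,-0.2,5,0,6.6],[0,0,0,-0.2,5.2,0,6.6],[0,0,0,-0.2,5.2,0,6.6],[0,0,0,-0.2,5.2,0,6.6],[0,0,0,-0.2,5.2,0,6.6]],
])

```text
clock: 28.17
tool_pos: [0.3394, -0.256, 0.2004]
orientation: [-180.0, 0.0, -4.5]
force: [-0.6, 0.8, -0.2]
opening: 0.0658
gripper_force: 0.0
```

```bash
python3 -c "
from h import *
shift((.3356,-.2604,.1))"
```

```text
now [ 0.3394 -0.256   0.2004] [-1.7999e+02  3.0000e-02 -4.5300e+00] t 28.17
[ 0.336 -0.26   0.1  ] -> [-0.34  0.47 10.04]
```

Request:
play_rows([
  [[0,0,0,-0.35,0.45,1,6.6],[0,0,0,-0.35,0.45,3,6.6],[0,0,0,-0.35,0.45,5,6.6],[0,0,0,-0.35,0.45,7,6.6],[0,0,0,-0.35,0.45,9,6.6],[0,0,0,-0.35,0.45,10,6.6],[0,0,0,-0.35,0.45,10,6.6],[0,0,0,-0.35,0.45,10,6.6]],
])

```text
clock: 28.83
tool_pos: [0.3355, -0.2602, 0.1006]
orientation: [180.0, 0.0, -4.5]
force: [0.8, -0.1, 0.8]
opening: 0.0659
gripper_force: 0.0
```

Request:
play_rows([
  [[0,0,0,0,0,0,5.5],[0,0,0,0,0,0,3],[0,0,0,0,0,0,3],[0,0,0,0,0,0,3],[0,0,0,0,0,0,3],[0,0,0,0,0,0,3]],
])

```text
clock: 29.33
tool_pos: [0.3357, -0.2611, 0.1012]
orientation: [180.0, -0.1, -4.6]
force: [-0.8, 1.9, 6.0]
opening: 0.0454
gripper_force: 28.8
```

Request:
play_rows([
  [[0,0,0,0,0,-0.5,3],[0,0,0,0,0,-1.5,3],[0,0,0,0,0,-3,3],[0,0,0,0,0,-5,3],[0,0,0,0,0,-6,3],[0,0,0,0,0,-6,3],[0,0,0,0,0,-6,3]],
])

```text
clock: 29.92
tool_pos: [0.3349, -0.2607, 0.1605]
orientation: [-180.0, -0.0, -4.6]
force: [-0.4, -0.1, -3.0]
opening: 0.0453
gripper_force: 28.8
```

```bash
python3 -c "
from h import *
shift((.6052,.058,.16),(.37,-.13,.16))"
```

```text
now [ 0.3349 -0.2607  0.1605] [-1.7998e+02 -4.0000e-02 -4.6200e+00] t 29.92
[0.605 0.058 0.16 ] -> [ 24.37 -33.95   0.08]
[ 0.37 -0.13  0.16] -> [  2.44 -13.31   0.06]
```

Request:
play_rows([
  [[0,0,0,0.3,-1.3,0,3],[0,0,0,0.7,-4,0,3],[0,0,0,1.2,-7,0,3],[0,0,0,1.8,-10,0,3],[0,0,0,2.6,-13,0,3],[0,0,0,4.2,-16,0,3],[0,0,0,6.5,-18.5,0,3],[0,0,0,8.8,-20.5,0,3]],
])

```text
clock: 30.58
tool_pos: [0.439, -0.0617, 0.1596]
orientation: [-180.0, 0.1, -4.5]
force: [0.3, 0.1, -3.0]
opening: 0.0451
gripper_force: 28.8
```

Request:
play_rows([
  [[0,0,0,2.3,-2,0,3],[0,0,0,4.6,-4,0,3],[0,0,0,7,-6,0,3],[0,0,0,9.4,-8,0,3],[0,0,0,11.8,-10,0,3],[0,0,0,13.8,-12,0,3],[0,0,0,15.2,-13.2,0,3],[0,0,0,15.5,-13.4,0,3]],
])

```text
clock: 31.25
tool_pos: [0.6059, 0.0592, 0.1579]
orientation: [179.9, 0.1, -4.5]
force: [0.0, -0.1, -2.3]
opening: 0.0454
gripper_force: 28.8
```

Request:
play_rows([
  [[0,0,0,0,0,0,3],[0,0,0,0,0,0,3],[0,0,0,0,0,1,3],[0,0,0,0,0,3,3],[0,0,0,0,0,5,3],[0,0,0,0,0,5.5,3],[0,0,0,0,0,5.5,3],[0,0,0,0,0,5.5,3]],
])

```text
clock: 31.92
tool_pos: [0.6044, 0.0571, 0.1059]
orientation: [180.0, -0.0, -4.6]
force: [-0.5, -0.3, -2.8]
opening: 0.0453
gripper_force: 28.8
```

```bash
python3 -c "
from h import *
shift((.6052,.058,.0933))"
```

```text
now [0.6044 0.0571 0.1059] [179.98  -0.    -4.6 ] t 31.92
[0.605 0.058 0.093] -> [ 0.08 -0.1   1.26]
```

Request:
play_rows([
  [[0,0,0,0.1,-0.1,0.5,3],[0,0,0,0.1,-0.1,0.9,3],[0,0,0,0.1,-0.1,1.2,3],[0,0,0,0.1,-0.1,1.2,3],[0,0,0,0.1,-0.1,1.2,3]],
])

```text
clock: 32.33
tool_pos: [0.6062, 0.0587, 0.0943]
orientation: [-180.0, -0.1, -4.6]
force: [0.5, 0.1, 1.7]
opening: 0.0451
gripper_force: 28.8
```

Request:
play_rows([
  [[0,0,0,0,0,0,5],[0,0,0,0,0,0,6.6],[0,0,0,0,0,0,6.6],[0,0,0,0,0,0,6.6],[0,0,0,0,0,-2,6.6],[0,0,0,0,0,-5,6.6],[0,0,0,0,0,-8,6.6],[0,0,0,0,0,-10.6,6.6]],
])

```text
clock: 33.0
tool_pos: [0.6057, 0.0584, 0.2013]
orientation: [180.0, -0.0, -4.6]
force: [0.2, 0.3, 0.9]
opening: 0.0661
gripper_force: 0.0
```

Request:
play_rows([
  [[0,0,0,-1,2.3,0,6.6],[0,0,0,-2.6,6,0,6.6],[0,0,0,-4.1,9.7,0,6.6],[0,0,0,-5.6,13.4,0,6.6],[0,0,0,-7.1,17.1,0,6.6],[0,0,0,-8.6,20.8,0,6.6],[0,0,0,-10.2,24.5,0,6.6],[0,0,0,-11.8,28.2,0,6.6]],
])

```text
clock: 33.67
tool_pos: [0.4642, -0.2146, 0.1998]
orientation: [180.0, -0.0, -4.6]
force: [1.0, -0.4, -0.3]
opening: 0.0659
gripper_force: 0.0
```

Request:
play_rows([
  [[0,0,0,-1.4,3.3,0,6.6],[0,0,0,-2.1,5.2,0,6.6],[0,0,0,-2.1,5.2,0,6.6],[0,0,0,-2.1,5.2,0,6.6],[0,0,0,-2.1,5.2,0,6.6],[0,0,0,-2.1,5.2,0,6.6]],
])

```text
clock: 34.17
tool_pos: [0.4407, -0.2627, 0.1996]
orientation: [-180.0, -0.0, -4.5]
force: [-1.5, 0.1, 0.2]
opening: 0.066
gripper_force: 0.0
```

```bash
python3 -c "
from h import *
shift((.4397,-.2638,.1))
s=ctrl.snapshot('side');print([(np.round(r['bbox'],1).tolist(),round(r['conf'],2)) for r in ctrl.find_in(s,'slab_vase')])"
```

```text
now [ 0.4407 -0.2627  0.1996] [-180.     -0.     -4.54] t 34.17
[ 0.44  -0.264  0.1  ] -> [-0.09  0.12  9.96]
[([264.0, 211.5, 36.7, 65.7], 0.76), ([207.8, 254.8, 40.6, 62.6], 0.75), ([161.7, 290.1, 48.1, 58.9], 0.59)]
```

Request:
play_rows([
  [[0,0,0,-0.1,0.1,1,6.6],[0,0,0,-0.1,0.1,3,6.6],[0,0,0,-0.1,0.1,5,6.6],[0,0,0,-0.1,0.1,7,6.6],[0,0,0,-0.1,0.1,9,6.6],[0,0,0,-0.1,0.1,9.9,6.6],[0,0,0,-0.1,0.1,9.9,6.6],[0,0,0,-0.1,0.1,9.9,6.6]],
])

```text
clock: 34.93
tool_pos: [0.4392, -0.2641, 0.1004]
orientation: [180.0, 0.1, -4.5]
force: [0.3, -0.7, 0.8]
opening: 0.066
gripper_force: 0.0
```

Request:
play_rows([
  [[0,0,0,0,0,0,5.5],[0,0,0,0,0,0,3],[0,0,0,0,0,0,3],[0,0,0,0,0,0,3],[0,0,0,0,0,0,3],[0,0,0,0,0,0,3]],
])

```text
clock: 35.43
tool_pos: [0.4397, -0.2645, 0.1014]
orientation: [180.0, -0.1, -4.6]
force: [-1.1, 0.6, 5.8]
opening: 0.0456
gripper_force: 30.0
```

Request:
play_rows([
  [[0,0,0,0,0,-0.5,3],[0,0,0,0,0,-1.5,3],[0,0,0,0,0,-3,3],[0,0,0,0,0,-4,3],[0,0,0,0,0,-4,3],[0,0,0,0,0,-4,3]],
])

```text
clock: 35.93
tool_pos: [0.4394, -0.2642, 0.1411]
orientation: [-180.0, -0.1, -4.6]
force: [-0.5, 0.7, -4.0]
opening: 0.0458
gripper_force: 30.0
```

```bash
python3 -c "
from h import *
shift((.5383,-.017,.14))"
```

```text
now [ 0.4394 -0.2642  0.1411] [-1.7999e+02 -8.0000e-02 -4.6000e+00] t 35.93
[ 0.538 -0.017  0.14 ] -> [  7.87 -25.43   0.12]
```

Request:
play_rows([
  [[0,0,0,0.4,-1.3,0,3],[0,0,0,1.2,-4,0,3],[0,0,0,2.2,-7,0,3],[0,0,0,3.1,-10,0,3],[0,0,0,4,-13,0,3],[0,0,0,5,-16,0,3],[0,0,0,5.9,-19,0,3],[0,0,0,6.8,-22,0,3]],
])

```text
clock: 36.6
tool_pos: [0.5242, -0.0489, 0.1396]
orientation: [180.0, 0.1, -4.6]
force: [-0.1, 0.1, -3.6]
opening: 0.0456
gripper_force: 30.0
```

Request:
play_rows([
  [[0,0,0,0.7,-2.3,0,3],[0,0,0,1.1,-3.4,0,3],[0,0,0,1.1,-3.4,0,3],[0,0,0,1.1,-3.4,0,3],[0,0,0,1.1,-3.4,1,3],[0,0,0,1.1,-3.4,2.5,3],[0,0,0,1.1,-3.4,3.5,3],[0,0,0,1.1,-3.4,3.5,3]],
])

```text
clock: 37.27
tool_pos: [0.5359, -0.0187, 0.1027]
orientation: [179.9, 0.3, -4.7]
force: [-0.6, 0.4, -3.8]
opening: 0.0454
gripper_force: 30.0
```

Request:
play_rows([
  [[0,0,0,0,0,0,3],[0,0,0,0,0,0,3]],
])

```text
clock: 37.43
tool_pos: [0.5384, -0.0178, 0.1058]
orientation: [180.0, -0.0, -4.6]
force: [1.0, -0.1, -2.1]
opening: 0.0456
gripper_force: 30.0
```

```bash
python3 -c "
from h import *
shift((.5383,-.017,.0938))"
```

```text
now [ 0.5384 -0.0178  0.1058] [ 1.7999e+02 -1.0000e-02 -4.6200e+00] t 37.43
[ 0.538 -0.017  0.094] -> [-0.02 -0.08  1.2 ]
```

Next come setting red down, releasing it and going to blue at (.5449,-.268).

Request:
play_rows([
  [[0,0,0,0,0,0.5,3],[0,0,0,0,0,0.9,3],[0,0,0,0,0,1.2,3],[0,0,0,0,0,1.2,3],[0,0,0,0,0,1.2,3]],
])

```text
clock: 37.85
tool_pos: [0.539, -0.0174, 0.0943]
orientation: [180.0, -0.1, -4.6]
force: [-0.6, -1.7, 3.9]
opening: 0.0457
gripper_force: 30.0
```

Request:
play_rows([
  [[0,0,0,0,0,0,5],[0,0,0,0,0,0,6.6],[0,0,0,0,0,0,6.6],[0,0,0,0,0,0,6.6],[0,0,0,0,0,-2,6.6],[0,0,0,0,0,-5,6.6],[0,0,0,0,0,-8,6.6],[0,0,0,0,0,-10.6,6.6]],
])

```text
clock: 38.52
tool_pos: [0.5384, -0.0174, 0.2013]
orientation: [180.0, -0.0, -4.6]
force: [1.3, -0.4, -0.1]
opening: 0.0659
gripper_force: 0.0
```

Request:
play_rows([
  [[0,0,0,0.3,2.5,0,6.4],[0,0,0,0.7,6,0,6.4],[0,0,0,1.1,10,0,6.4],[0,0,0,1.5,14,0,6.4],[0,0,0,1.9,18,0,6.4],[0,0,0,2.3,22,0,6.4],[0,0,0,2.7,24.5,0,6.4],[0,0,0,2.7,25,0,6.4]],
])

```text
clock: 39.18
tool_pos: [0.5448, -0.2725, 0.1988]
orientation: [180.0, 0.1, -4.8]
force: [0.3, 0.6, 0.2]
opening: 0.064
gripper_force: 0.0
```

Request:
play_rows([
  [[0,0,0,0,0,0,6.4],[0,0,0,0,0,0,6.4],[0,0,0,0,0,0,6.4]],
])

```text
clock: 39.43
tool_pos: [0.5452, -0.2678, 0.1995]
orientation: [-180.0, 0.0, -4.5]
force: [0.0, 0.4, -0.7]
opening: 0.0641
gripper_force: 0.0
```

```bash
python3 -c "
from h import *
shift((.5449,-.268,.1))"
```

```text
now [ 0.5452 -0.2678  0.1995] [-1.7999e+02  1.0000e-02 -4.5500e+00] t 39.43
[ 0.545 -0.268  0.1  ] -> [-0.03  0.02  9.95]
```

Request:
play_rows([
  [[0,0,0,0,0,1,6.4],[0,0,0,0,0,3,6.4],[0,0,0,0,0,5,6.4],[0,0,0,0,0,7,6.4],[0,0,0,0,0,9,6.4],[0,0,0,0,0,9.9,6.4],[0,0,0,0,0,9.9,6.4],[0,0,0,0,0,9.9,6.4]],
])

```text
clock: 40.1
tool_pos: [0.5453, -0.2682, 0.1006]
orientation: [180.0, 0.0, -4.5]
force: [0.3, -0.2, 0.2]
opening: 0.064
gripper_force: 0.0
```

Request:
play_rows([
  [[0,0,0,0,0,0,5.5],[0,0,0,0,0,0,3],[0,0,0,0,0,0,3],[0,0,0,0,0,0,3],[0,0,0,0,0,0,3],[0,0,0,0,0,0,3]],
])

```text
clock: 40.6
tool_pos: [0.5457, -0.2688, 0.1015]
orientation: [180.0, -0.1, -4.6]
force: [-0.5, 1.7, 5.1]
opening: 0.0434
gripper_force: 30.0
```

Request:
play_rows([
  [[0,0,0,0,0,-0.5,3],[0,0,0,0,0,-1.5,3],[0,0,0,0,0,-3,3],[0,0,0,0,0,-4,3],[0,0,0,0,0,-4,3],[0,0,0,0,0,-4,3]],
])

```text
clock: 41.1
tool_pos: [0.5455, -0.2688, 0.1412]
orientation: [-180.0, -0.1, -4.6]
force: [-0.3, 0.7, -2.4]
opening: 0.0432
gripper_force: 30.0
```

```bash
python3 -c "
from h import *
shift((.5915,-.1024,.14))"
```

```text
now [ 0.5455 -0.2688  0.1412] [-1.7999e+02 -9.0000e-02 -4.6000e+00] t 41.1
[ 0.592 -0.102  0.14 ] -> [  3.25 -16.95   0.13]
```

Request:
play_rows([
  [[0,0,0,0.2,-1.3,0,3],[0,0,0,0.8,-4,0,3],[0,0,0,1.4,-7,0,3],[0,0,0,2,-10,0,3],[0,0,0,2.5,-13,0,3],[0,0,0,2.9,-15.2,0,3],[0,0,0,3.25,-16.6,0,3],[0,0,0,3.25,-16.9,0,3]],
])

```text
clock: 41.77
tool_pos: [0.5916, -0.1003, 0.1398]
orientation: [-180.0, 0.0, -4.5]
force: [1.0, -0.6, -2.0]
opening: 0.0432
gripper_force: 30.0
```

Request:
play_rows([
  [[0,0,0,0,0,0,3],[0,0,0,0,0,0,3],[0,0,0,0,0,1,3],[0,0,0,0,0,2.5,3],[0,0,0,0,0,3.5,3],[0,0,0,0,0,3.5,3],[0,0,0,0,0,3.5,3],[0,0,0,0,0,3.5,3]],
])

```text
clock: 42.43
tool_pos: [0.5913, -0.1034, 0.1058]
orientation: [180.0, -0.0, -4.6]
force: [0.4, -0.2, -2.2]
opening: 0.0432
gripper_force: 30.0
```

```bash
python3 -c "
from h import *
shift((.5915,-.1024,.0938))"
```

```text
now [ 0.5913 -0.1034  0.1058] [ 1.7999e+02 -1.0000e-02 -4.6100e+00] t 42.43
[ 0.592 -0.102  0.094] -> [ 0.01 -0.1   1.2 ]
```

Request:
play_rows([
  [[0,0,0,0,-0.1,0.5,3],[0,0,0,0,-0.1,0.9,3],[0,0,0,0,-0.1,1.2,3],[0,0,0,0,-0.1,1.2,3],[0,0,0,0,-0.1,1.2,3]],
])

```text
clock: 42.85
tool_pos: [0.5921, -0.1019, 0.0945]
orientation: [180.0, -0.1, -4.6]
force: [-0.4, -0.4, 3.6]
opening: 0.0434
gripper_force: 30.0
```

Request:
play_rows([
  [[0,0,0,0,0,0,5],[0,0,0,0,0,0,6.4],[0,0,0,0,0,0,6.4],[0,0,0,0,0,0,6.4],[0,0,0,0,0,-2,6.4],[0,0,0,0,0,-5,6.4],[0,0,0,0,0,-8,6.4],[0,0,0,0,0,-10.6,6.4]],
])

```text
clock: 43.52
tool_pos: [0.5912, -0.102, 0.2012]
orientation: [180.0, -0.0, -4.6]
force: [0.1, 0.3, 0.1]
opening: 0.064
gripper_force: 0.0
```

Request:
play_rows([
  [[0,0,0,-1,2.5,-1,6.4],[0,0,0,-3,5.5,-2,6.4],[0,0,0,-5,9,-2,6.4],[0,0,0,-7,12.5,-2,6.4],[0,0,0,-9,16,-2,6.4],[0,0,0,-11,19,-2,6.4],[0,0,0,-12,20,-2,6.4],[0,0,0,-12,20,-2,6.4]],
])

```text
clock: 44.18
tool_pos: [0.4531, -0.2935, 0.2196]
orientation: [-180.0, 0.0, -4.8]
force: [1.3, 0.8, 0.5]
opening: 0.0642
gripper_force: 0.0
```

```bash
cat > ov.py <<'E'
from h import *
for n,c in (("top",(240,150)),("side",(220,150))):
    s=ctrl.snapshot(n);im=cv2.resize(s["color"][:,:,::-1],None,fx=4,fy=4,interpolation=2)
    def poly(P,col): cv2.polylines(im,[np.array([(proj(s,p)+.5)*4 for p in P]).astype(np.int32)],True,col,1)
    t=np.linspace(0,6.28,40)
    for k,r,h in (("blue_vase",.015,.125),("blue_vase",.022,.108),("red_vase",.023,.125),("red_vase",.023,0),("blue_vase",.022,0)):
        poly([(*(SP[k]+r*np.array([np.cos(a),np.sin(a)])),.018+h) for a in t],(0,255,0))
    for h in (0,.125): poly([(*fr(SP["slab_vase"],BY,x,y),.018+h) for x,y in((.022,.022),(-.022,.022),(-.022,-.022),(.022,-.022))],(255,0,255))
    x,y=c;cv2.imwrite(f"pics/fin_{n}.png",im[4*y:4*y+600,4*x:4*x+800])
    print(n,[(k,[(np.round(r['bbox'],1).tolist(),round(r['conf'],2)) for r in ctrl.find_in(s,k)][:2]) for k in("jar","blue_vase","red_vase","cup_left","cup_right")])
o=ctrl.get_obs();print(o["clock"],o["tool_pos"])
E
python3 ov.py
```

```text
top [('jar', [([117.9, 248.4, 40.8, 38.0], 0.9)]), ('blue_vase', []), ('red_vase', [([317.0, 239.2, 35.0, 43.0], 0.83)]), ('cup_left', [([299.7, 164.5, 24.3, 26.5], 0.91)]), ('cup_right', [([316.7, 239.1, 36.6, 43.4], 0.32)])]
side [('jar', [([262.9, 335.5, 33.7, 40.1], 0.78)]), ('blue_vase', [([316.1, 170.9, 19.7, 47.0], 0.79), ([339.8, 159.8, 148.8, 77.7], 0.18)]), ('red_vase', [([320.5, 198.6, 23.1, 60.3], 0.92)]), ('cup_left', [([248.3, 228.8, 18.0, 22.9], 0.71)]), ('cup_right', [([288.8, 186.5, 20.8, 23.8], 0.61)])]
44.7833 [ 0.45582196 -0.29133666  0.21948546]
```

View pics/fin_side.png

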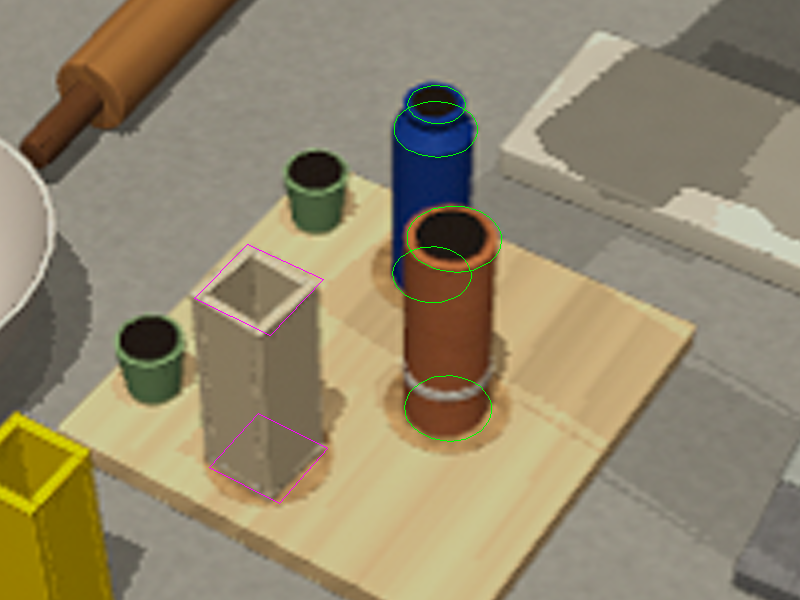

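All three vases stand within 2 mm of the outlines of their spots: beige (258,380), red (450,330) and blue (433,190). The cups are unmoved, and the jar's box in the side picture matches the wheel centre.

```bash
python3 -c "
from plant import ctrl
print(ctrl.close_job())"
```

```text
the job is handed in; nothing more can be done
None
```

The job is handed in: the jar stands within about 5 mm of the banding wheel's middle, all three vases are back upright within about 2 mm of their spots, and the cups are unmoved, but the hand-in returned no verdict.

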